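# Potatoes out of the tilt-out bin

### The arm

A 7-joint arm with a two-finger parallel gripper is mounted at the origin on a cart in front of the work surface, level with it; the furniture and walls round the work are solid. World frame = base frame: x ahead of the robot, y to its left, z up, the work surface at z = 0. Lengths are in m, angles in rad, forces in N, time in s.
With the tool pointing down it reaches from about 0.4 to 0.9 m from the base axis. Payload 5.5 kg.
Tool frame: the origin (TCP) lies midway between the tips of the shut fingers; the grasp point (between the pads) lies 19 mm behind it; z points along the fingers, y is the line along which they close (so a half turn about z gives the same grasp; the last joint's range is limited). The gripper opens to 85 mm and grips with 20 to 120 N. Pads are 22 mm wide; open, the fingers measure 114 mm over their backs; the gripper's body (76 mm by 85 mm) begins 54 mm behind the grasp point. The pads swing forward as they close: fully open they stand 13 mm farther back than shut.
Start: joints at [1.511, 0.501, -0.427, 1.55, 0.221, 1.138, -0.21], TCP at [0.206, -0.616, 0.231] pointing down, gripper open.
Joint ranges: [-2.88, 2.88], [-0.31, 2.03], [-1.54, 1.56], [0.2, 2.42], [-1.41, 4.55], [0.19, 2.02], [-2.57, 2.57]. Speed limits (rad/s): [2.57, 2.57, 3.14, 3.14, 3.14, 3.14, 3.14].

### API

Orientations are given as [roll, pitch, yaw] about the fixed x, y, z axes, in that order (R = Rz(yaw) Ry(pitch) Rx(roll)).
In Python, from plant import reach, move_l, set_joints, release, clamp, pause, ik, sense, camera, calibration, PlanningError, close_job gives the robot as it stands. The module is installed in compiled form; this text tells all that it offers. Calls block until the motion is done:
- reach(position, orientation): joint-space move of the TCP to a pose.
- move_l(position, max_speed=0.15, ori=None, max_force=None): straight line of the TCP; ori=None keeps the orientation; max_speed is the mean speed in m/s. With max_force (N) it stops when the force on the tool has changed by that much, and returns True; else False.
- set_joints(angles): joint-space move.
- release() and clamp(grip_force=None): open the fingers fully, or close them until they stop; grip_force is the grip in N (None keeps the last).
- pause(seconds).
- ik(position, orientation): joint angles nearest the present ones, or None.
- sense(): the state.
- camera(name): name is "scene" or "top"; returns the picture (420x560x3 uint8, red, green, blue); there is no depth.
- calibration(name): a dict with "fovy" (degrees; the focal length in pixels is half the picture's height over the tangent of half this angle, whatever the lens; pixels are square), "cx", "cy" (the principal point, pixels), "extrinsics" (4x4, takes a point from world to camera coordinates). Camera axes: x right, y up, looking along -z (the intrinsics and any distortion apply to the point x, -y, -z); pixel columns grow to the right and rows downward; lengths in m; the calibration is good to about 2 mm. A picture is of the moment at which its call begins. calibration takes no time and is no camera call.
A pose or a line that the arm cannot do raises PlanningError and nothing moves.
- close_job(): hands the job in; it is judged then, once.
The state is a dict: "time": time; "qpos": joint angles; "dq": joint speeds; "effort": joint torques, N m; "position": TCP position; "tcp_rot": TCP orientation; "force": force on the tool from outside, world axes, zero at the start; "ft_torque": the same for the moment, N m; "grip_width": opening from 0.0 (shut) to 1.0 (fully open); "grip_force": force on a finger pad.
Only numpy, scipy, OpenCV 4.12 (cv2) and the standard library are available. Lean on these libraries where they do the work, as an engineer would, in place of code of your own. Each camera call takes 0.05 s, during which the arm holds its last target. There are 200 camera calls.

### The job

Swing the wooden bin in the rack fully forward by its bar handle, take out both potatoes and lay them side by side in the white baking dish, lowering each gently rather than dropping it in. Then push the empty bin fully shut again. Leave the dish standing flat about where it is, and do not disturb the mortar, the mug or the pepper pot.

Things in the scene. Friction and masses are not known exactly. Their poses are not given: they have to be found in the camera images.
- rack: fixed light-wood rack holding the tilt-out bin, 170 deep (x) x 300 wide (y) x 172 mm high. Origin: centre of its underside, on the worktop; x points from its open front to its back, z up. 12 mm side boards, a back and a 12 mm top board, underside at z 160 mm, which covers only x -35 to +85 mm; the front 50 mm is open above.
- bin (a joint): tilt of the bin about its hinge, rad: 0 shut (front panel upright in the rack), grows as the top of the bin swings forward (to rack -x) and down; stop at 0.85 = fully open. Needs about 6 to 15 N at the handle; stays at whatever angle it is left.
- bin_hinge (a point): middle of the bin's hinge line, which runs along rack y at the bin's lower front edge: rack (-79, 0, 18) mm. The point's axes are the bin's own and turn with it; shut, they equal the rack's. Bin in these axes (mm): front panel x -8 to +2, y +-135, up to z 125; back (inner face x 127), sides and one 5 mm middle divider at y 0 rise only to z 65.
- half_left (a point): middle of the floor of the bin's half on the rack's +y side: bin axes (65, 65, 7) mm from bin_hinge. Each half is open above, 124 wide (y), 125 deep (x) inside; its floor is dished, rising 12 degrees to both sides, so its potato settles near the middle. With the bin open the potato rolls against the front panel's inside, its centre then about 40 to 50 mm above the hinge line.
- half_right (a point): the same for the half on the rack's -y side: bin axes (65, -65, 7) mm from bin_hinge. With the bin shut, the contents of both halves are shut in under the top board and the front panel.
- bin_handle (a point): middle of the bin's steel bar handle: a round bar of 12 mm diameter, 120 mm long, along y, 45 mm ahead of the front panel's face and 21 mm above its top edge, on two arms that rise from the panel at the bar's ends. In bin axes (-53, 0, 146) mm from bin_hinge. Can be pinched from above with one finger before it and one behind; it turns between the fingers.
- potato_a: the larger potato, brown, an egg-like solid of revolution 66 mm long (own y axis) and 58 mm thick, about 0.13 kg, loose in one half of the bin. Origin: its centre. Own axes roll with it.
- potato_b: the smaller potato, brown, 60 mm long (own y axis) and 52 mm thick, about 0.13 kg, loose in the other half of the bin. Origin: its centre. Own axes roll with it.
- dish: white rectangular baking dish standing loose on the worktop, 180 (x) x 140 (y) x 50 mm high outside, walls and floor 7 mm thick, a lug at each x end that stands out 20 mm near the rim; 0.9 kg. Origin: centre of its underside, z up.
- mortar: bystander: round marble mortar, 131 mm across, 85 mm high. Origin: centre of its underside. It and the dish may stand on either side of the rack.
- mug: bystander: china mug, 92 mm across, 93 mm high, handle to its own -y. Origin: centre of its underside.
- pepper: bystander: small pepper pot, 44 mm across, 90 mm high. Origin: centre of its underside.
Mind the look-alikes: they are no part of the job. What is shaped like the potato_a but red is not meant.

How it is judged:
By the outcome, as a careful person would: the job done as asked, in the order asked, and still so for the second after the job is handed in, with the robot touching nothing.
It also fails if it takes over 72 s, if anything falls off the work surface, if the arm or the gripper's body presses on something with over 40 N, if the wrist force passes 120 N, or if a joint passes its speed limit or range.

## Working session

There is one attempt and no reset: what is moved stays moved. The work goes in short steps, each a Python script; the robot and the scene stay as the last script left them, time stands still between calls to the robot, and variables do not carry over. Pictures are saved under pics/ and viewed, at most 10 in all, crops included, and the job is handed in when it is done.

```bash
mkdir -p pics
python3 - <<'E'
from plant import *
import cv2
for n in ("scene","top"):
    im=camera(n); cv2.imwrite(f"pics/{n}0.png",im[:,:,::-1])
    c=calibration(n); print(n,{k:(v if k!='extrinsics' else None) for k,v in c.items()}); print(c['extrinsics'])
s=sense(); print(s['time'],s['position'],s['tcp_rot'],s['grip_width'])
E
```

```text
scene {'fovy': 43.55806816756831, 'cx': 272.8281110411499, 'cy': 208.91090094609496, 'extrinsics': None}
[[ 0.57102932 -0.8208488  -0.01152211 -0.34323821]
 [ 0.4276092   0.28542975  0.85771804 -0.3652781 ]
 [-0.70076807 -0.4947091   0.51399126 -1.31455869]
 [ 0.          0.          0.          1.        ]]
top {'fovy': 57.04887997455151, 'cx': 282.5137326088138, 'cy': 208.7167466107446, 'extrinsics': None}
[[-0.00628668 -0.99934144 -0.0357374   0.01985043]
 [ 0.9855666  -0.01223809  0.16884523 -0.60165986]
 [-0.16917139 -0.03416011  0.98499448 -0.99935123]
 [ 0.          0.          0.          1.        ]]
0.1 [ 0.2059825  -0.6158447   0.23037047] [-3.13985328e+00 -6.15236452e-05  3.22860805e-01] 1.0006857639904845
```

View pics/scene0.png

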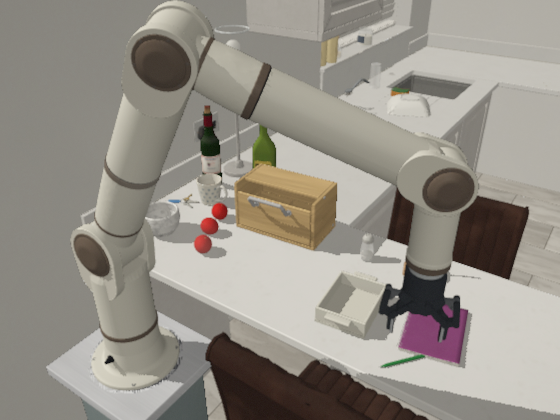

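View pics/top0.png

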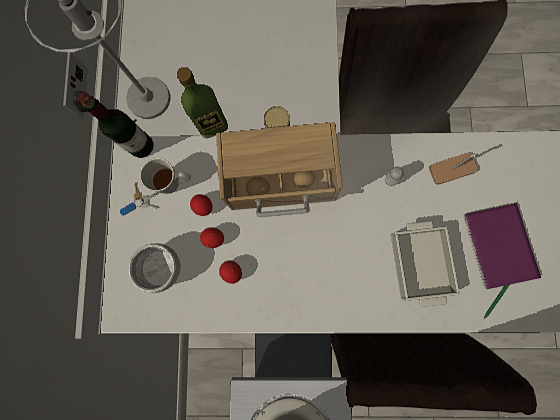

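The scene view shows the rack at about (285,205) and the dish at (350,300). The top view shows the rack front at about (280,200), the handle at (283,210), both potatoes at (258,185) and (304,178), and the dish at (426,262). I'll enlarge both for precise pixels.

Run:
```python
import cv2,numpy as np
def crop(f,x0,y0,w,h,s):
    im=cv2.imread(f)[y0:y0+h,x0:x0+w]; im=cv2.resize(im,None,fx=s,fy=s,interpolation=cv2.INTER_CUBIC)
    for x in range((x0+9)//10*10,x0+w,10):
        cv2.line(im,((x-x0)*s,0),((x-x0)*s,6),(255,0,255),1)
        if x%20==0: cv2.putText(im,str(x),((x-x0)*s-10,16),0,.35,(255,0,255),1)
    for y in range((y0+9)//10*10,y0+h,10):
        cv2.line(im,(0,(y-y0)*s),(6,(y-y0)*s),(255,0,255),1)
        if y%20==0: cv2.putText(im,str(y),(8,(y-y0)*s+4),0,.35,(255,0,255),1)
    return im
a=crop('pics/top0.png',205,110,150,115,5);cv2.imwrite('pics/c1.png',a)
b=crop('pics/scene0.png',230,165,115,80,5)
cv2.imwrite('pics/c2.png',b)
c=np.hstack([crop('pics/top0.png',385,210,80,100,5),crop('pics/scene0.png',312,268,78,66,5).copy() if 0 else cv2.copyMakeBorder(crop('pics/scene0.png',312,265,78,70,5),0,150,0,0,cv2.BORDER_CONSTANT)])
cv2.imwrite('pics/c3.png',c);print(a.shape,b.shape,c.shape)
```

```text
(575, 750, 3) (400, 575, 3) (500, 790, 3)
```

View pics/c1.png

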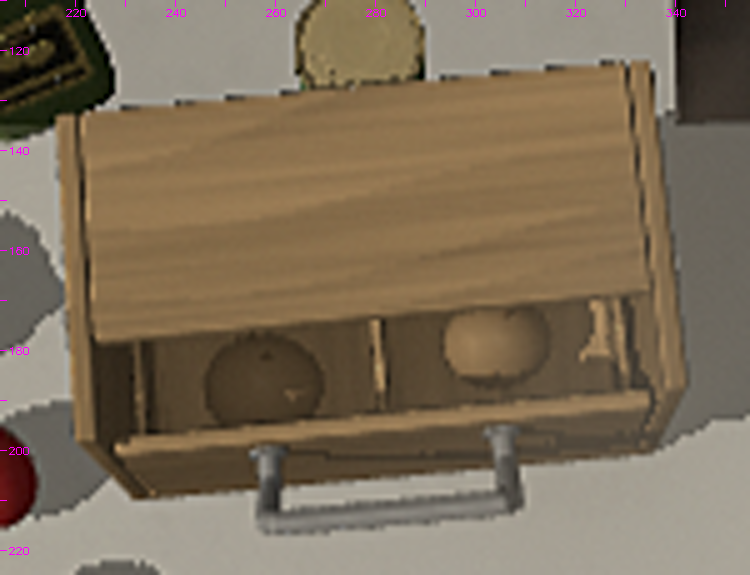

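View pics/c2.png

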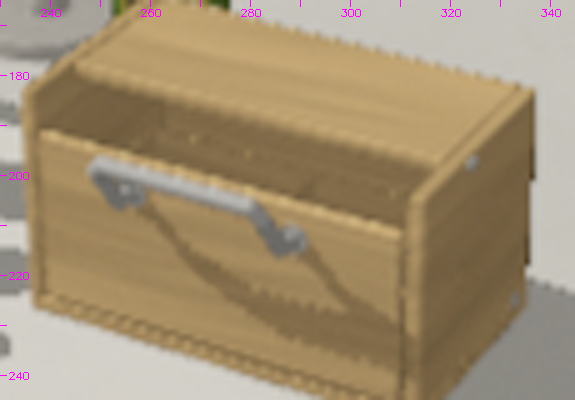

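View pics/c3.png

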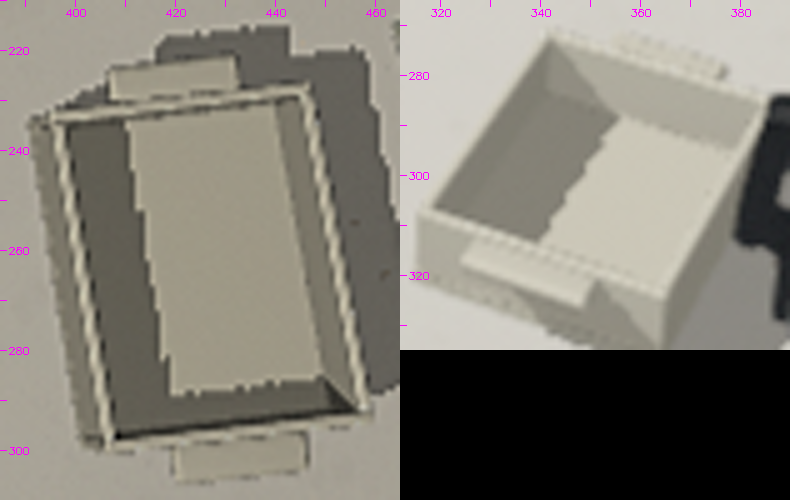

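c1 (top crop): the bar runs (259,213.5)–(308,209.5), and the rack's top corners are (217,133), (334.5,122.5), (341.5,187.5) and (220.5,198). c2 (scene crop): the bar runs (249.5,197.5)–(280,206.5). c3: the dish's rim corners show in both views.

```bash
cat > h.py <<'E'
from plant import *
import numpy as np, cv2
from scipy.optimize import least_squares
from scipy.spatial.transform import Rotation as Ro
def cam(n):
    c=calibration(n); f=210/np.tan(np.radians(c['fovy'])/2); return c,f
def proj(n,P):
    c,f=cam(n); E=np.array(c['extrinsics']); p=np.atleast_2d(P)@E[:3,:3].T+E[:3,3]
    return np.c_[c['cx']-f*p[:,0]/p[:,2], c['cy']+f*p[:,1]/p[:,2]]
def tri(t,s):
    r=least_squares(lambda P:np.r_[(proj('top',P)-t).ravel(),(proj('scene',P)-s).ravel()],[.6,0,.1]); return r.x,np.sqrt(2*r.cost/4)
def place(L,p): # local (mm) with pose x,y,yaw
    c,s=np.cos(p[2]),np.sin(p[2]); L=np.atleast_2d(L)/1000.; return np.c_[p[0]+c*L[:,0]-s*L[:,1],p[1]+s*L[:,0]+c*L[:,1],L[:,2]]
E
python3 - <<'E'
from h import *
pr=lambda n,v:print(n,np.round(v[0],4),round(v[1],2))
pr('barL',tri((259,213.5),(249.5,197.5)));pr('barR',tri((308,209.5),(280,206.5)))
for n,t,s in [('rkFL',(220.5,198),(235.5,183)),('rkBR',(334.5,122.5),(336.5,183)),('rkFR',(341.5,187.5),(313.5,205.5)),
 ('dBL',(395.5,234),(342,272)),('dFL',(407,299.5),(316,306.5)),('dFR',(459,292.5),(366,324)),('dBR',(446.5,227),(386,285))]: pr(n,tri(t,s))
def fit(T,S,x0):
    f=lambda p:np.r_[(proj('top',place(T[0],p))-T[1]).ravel(),(proj('scene',place(S[0],p))-S[1]).ravel()]
    r=least_squares(f,x0,loss='soft_l1'); print(np.round(r.x,4),np.round(f(r.x),1)); return r.x
rk=fit(([[85,150,172],[85,-150,172],[-85,-150,172],[-85,150,172],[-132,60,164],[-132,-60,164]],np.array([[217,133],[334.5,122.5],[341.5,187.5],[220.5,198],[259,213.5],[308,209.5]])),
 ([[-85,150,172],[85,-150,172],[-85,-150,172],[-132,60,164],[-132,-60,164]],np.array([[235.5,183],[336.5,183],[313.5,205.5],[249.5,197.5],[280,206.5]])),[.7,0,.08])
D=[[90,70,50],[-90,70,50],[-90,-70,50],[90,-70,50]]
d=fit((D,np.array([[395.5,234],[407,299.5],[459,292.5],[446.5,227]])),(D,np.array([[342,272],[316,306.5],[366,324],[386,285]])),[.5,-.35,.1])
print('handle',place([-132,0,164],rk))
E
```

```text
barL [0.5721 0.0678 0.1603] 0.02
barR [ 0.5784 -0.0495  0.1633] 0.8
rkFL [0.6117 0.1599 0.1674] 0.72
rkBR [ 0.7986 -0.1208  0.1675] 0.13
rkFR [ 0.6321 -0.1329  0.1673] 0.13
dBL [ 0.5319 -0.2899  0.0435] 0.55
dFL [ 0.3596 -0.3075  0.048 ] 0.06
dFR [ 0.377  -0.444   0.0441] 0.27
dBR [ 0.5474 -0.4229  0.0467] 0.14
[0.7042 0.0188 0.0735] [-0.6 -0.9  1.6 -1.2  1.8  0.3 -0.6  0.4 -0.6  1.4 -0.2  1.2 -2.4 -1.
  1.5 -1.1  1.1 -0.8 -1.1 -0.6  1.3 -0.1]
[ 0.4533 -0.3659  0.1166] [-0.4 -1.7  0.1  1.5  2.2  1.8  1.  -1.3 -1.5 -2.5 -1.   0.2 -0.4 -0.2
  1.5 -1.4]
handle [[0.57251719 0.00906942 0.164     ]]
```

Both views agree to a few mm: the bar is near (0.574, 0.009, 0.162), the rack near (0.705, 0.019) with yaw 0.073, and the dish near (0.454, -0.366) with yaw 0.115. The triangulated heights fit the given ones within 5 mm. Next I check IK for the key poses, then grip the bar.

```bash
cat >> h.py <<'E'
RK=np.array([.705,.019,.0735]); DI=np.array([.4538,-.366,.115]); A=RK[2]
def bar(th): # world bar centre at bin angle
    c,s=np.cos(th),np.sin(th); x,z=-53*c-146*s,-53*s+146*c
    return place([-79+x,0,18+z],RK)[0]
def hinge(x,y,z): return place([-79+x,y,18+z],RK)[0]
def st(m=''):
    s=sense(); print(m,round(s['time'],2),np.round(s['position'],4),'F',np.round(s['force'],1),'w',round(s['grip_width'],3),'gf',round(s['grip_force'],1),flush=True)
def shot(n,f): cv2.imwrite(f'pics/{f}.png',camera(n)[:,:,::-1])
E
python3 - <<'E'
from h import *
r=lambda q:None if q is None else np.round(q,2)
G=np.array([0,0,-.019])
for y in (A+np.pi/2,A-np.pi/2):
    o=[np.pi,0,y]; print(r(ik(bar(0)+G+[0,0,.08],o)),r(ik(bar(.85)+G,o)))
for sy in (65,-65):
  for y in (A,A+np.pi,A-np.pi): print(sy,r(ik(hinge(-8,sy,28),[np.pi,0,y])))
for y in (.115,.115+np.pi,.115-np.pi): print('d',r(ik([.45,-.366,.02],[np.pi,0,y])))
st()
E
```

```text
[ 0.72  0.56 -1.07  1.74  0.53  1.17 -0.43] [ 0.58  0.57 -0.78  2.08  0.61  0.73 -0.52]
[-0.96  0.74  1.36  1.79 -0.77  1.26 -2.46] [-0.7   0.58  0.8   2.12 -0.65  0.7  -2.54]
65 [ 0.32  0.75 -0.67  1.75  0.59  0.86 -2.12]
65 [ 0.51  0.9  -1.    1.74  0.89  1.02  0.82]
65 [ 0.51  0.9  -1.    1.74  0.89  1.02  0.82]
-65 [ 0.45  0.72 -0.56  1.73  0.5   0.83 -1.84]
-65 [ 0.72  0.91 -1.    1.72  0.89  1.03  1.03]
-65 [ 0.72  0.91 -1.    1.72  0.89  1.03  1.03]
d [ 0.93  0.66 -0.38  1.86  0.37  0.69 -1.12]
d [ 1.3   0.85 -0.91  1.85  0.86  0.9   1.65]
d [ 1.3   0.85 -0.91  1.85  0.86  0.9   1.65]
 0.1 [ 0.206  -0.6158  0.2304] F [1.  0.5 0.3] w 1.001 gf 0.0
```

```bash
python3 - <<'E'
from h import *
G=np.array([0,0,-.019]); o=[np.pi,0,A+np.pi/2]
reach(bar(0)+G+[0,0,.07],o); st('above')
print(move_l(bar(0)+G,.12,max_force=12)); st('down')
clamp(60); st('clamped')
for th in np.linspace(0,.85,6)[1:]:
    h=move_l(bar(th)+G,.12,max_force=45); st(f'{th:.2f} {h}')
    if h: break
shot('top','top1'); shot('scene','scene1')
E
python3 - <<'E'
import cv2,numpy as np
a=cv2.imread('pics/top1.png')[100:320,190:360];b=cv2.imread('pics/scene1.png')[150:330,200:400]
a=cv2.resize(a,None,fx=2.3,fy=2.3);b=cv2.resize(b,(400,360));b=cv2.copyMakeBorder(b,0,a.shape[0]-360,0,0,cv2.BORDER_CONSTANT)
cv2.imwrite('pics/v1.png',np.hstack([a,b])[:, :800])
E
```

```text
above 2.67 [0.5735 0.0077 0.2148] F [-0.1  0.5 -1.4] w 0.997 gf 0.0
False
down 3.4 [0.5738 0.0096 0.1454] F [0.3 0.2 0.1] w 1.002 gf 0.0
clamped 4.08 [0.5736 0.0093 0.1453] F [-0.4  0.4  2.8] w 0.115 gf 58.4
0.17 False 4.45 [0.5518 0.0076 0.1349] F [5.2 0.4 0.6] w 0.114 gf 59.9
0.34 False 4.82 [0.5301 0.0059 0.1193] F [ 8.1 -0.4 -4.7] w 0.114 gf 61.0
0.51 False 5.18 [0.5103 0.0044 0.1005] F [ 5.3  0.2 -6.3] w 0.117 gf 60.9
0.68 False 5.55 [0.495  0.0032 0.0788] F [ 6.8 -1.4 -9.7] w 0.12 gf 62.0
0.85 False 5.92 [0.4829 0.0023 0.055 ] F [ 6.4 -0.9 -8. ] w 0.118 gf 62.2
```

View pics/v1.png

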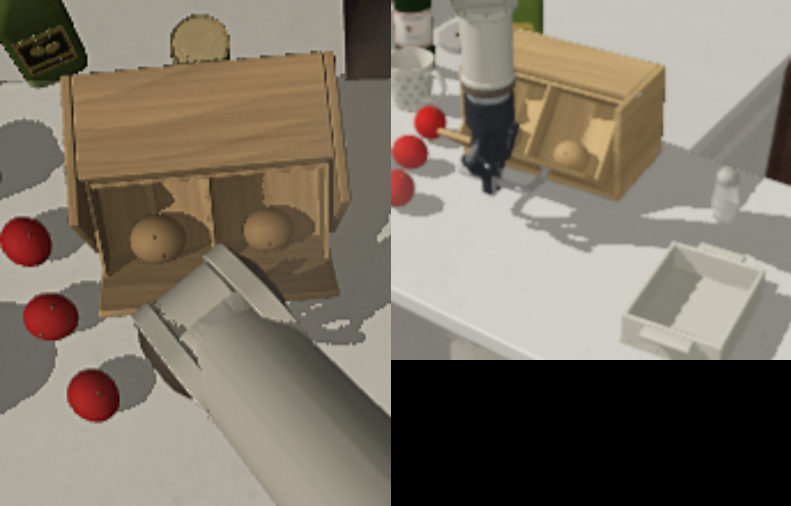

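The bin is open, with the large potato (left half) at top pixel (258,203.5) and the small one (right half) at (306.5,199). No stop force has shown yet, so I push on until it is felt, then let go and measure the potatoes.

```bash
python3 - <<'E'
from h import *
G=np.array([0,0,-.019])
print(move_l(bar(.90)+G,.05,max_force=25)); st('stop')
release(); st('rel')
o=[np.pi,0,A+np.pi/2]; p=sense()['position']
move_l(p+[0,0,.06],.2); reach(hinge(-40,-65,160),[np.pi,0,A+np.pi]) ; st('up')
shot('scene','scene2')
for n,P in [('a',hinge(-7,65,47)),('b',hinge(-9,-65,43)),('divtop',place([-79+2*.66-65*.751,0,18+1.5+65*.66],RK)[0]),('divback',place([-79+127*.66-65*.751,0,18+127*.751+65*.66],RK)[0])]: print(n,np.round(P,3),proj('top',P).round(1),proj('scene',P).round(1))
def ray(u,v,z):
    return least_squares(lambda q:(proj('top',[q[0],q[1],z])-[u,v]).ravel(),[.6,0]).x.round(4)
print('a',ray(258.3,203.5,.065),'b',ray(306.5,199.1,.061))
E
python3 - <<'E'
import cv2,numpy as np
t=cv2.imread('pics/top1.png')[165:235,220:345];b=cv2.imread('pics/scene2.png')[165:265,225:345]
t=cv2.resize(t,None,fx=4,fy=4);b=cv2.resize(b,None,fx=2.5,fy=2.5)
c=np.zeros((300,800,3),np.uint8);c[:280,:500]=t;c[:250,500:]=b;cv2.imwrite('pics/v2.png',c)
E
```

```text
True
stop 6.22 [0.4824 0.0027 0.0508] F [ 1.7  1.4 -6.4] w 0.118 gf 66.5
rel 6.94 [0.4718 0.0013 0.0494] F [-26.9  -1.7  18.3] w 0.998 gf 14.4
up 8.77 [ 0.5905 -0.0541  0.1772] F [-0.1  0.6  0. ] w 0.999 gf 0.0
a [0.614 0.078 0.065] [[258.9 203.5]] [[255.8 216.3]]
b [ 0.622 -0.052  0.061] [[307.  200.4]] [[289.6 228.1]]
divtop [0.579 0.01  0.062] [[284.1 216.5]] [[266.2 228. ]]
divback [0.661 0.016 0.156] [[280.2 178. ]] [[278.8 191.7]]
a [0.6146 0.079 ] b [ 0.6257 -0.0511]
```

View pics/v2.png

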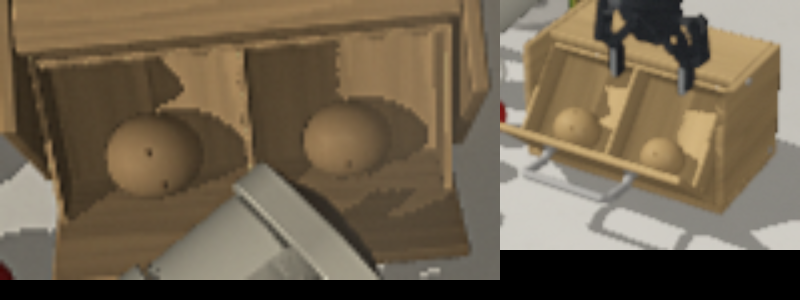

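The potatoes sit where predicted, in both views. As the fingers opened, one pressed the panel (27 N), so I check the bin angle from the bar in scene2, whose ends are at about (235,234) and (276,241).

Run:
```python
from h import *
for th in (.7,.75,.8,.85,.9):
    p=bar(th); d=np.array([-np.sin(A),np.cos(A),0])*.06
    print(th,proj('scene',p+d).round(1),proj('scene',p-d).round(1),proj('scene',hinge(-8*np.cos(th)-125*np.sin(th),-135,-8*np.sin(th)+125*np.cos(th))).round(1))
shot('scene','scene3')
im=cv2.imread('pics/scene3.png')[205:255,220:320]; cv2.imwrite('pics/v3.png',cv2.resize(im,None,fx=6,fy=6,interpolation=cv2.INTER_CUBIC))
```

```text
0.7 [[235.1 227.1]] [[268.  237.8]] [[297.5 233.4]]
0.75 [[234.5 229.5]] [[267.4 240.3]] [[296.8 235.3]]
0.8 [[234.  231.9]] [[266.9 242.8]] [[296.1 237.3]]
0.85 [[233.6 234.3]] [[266.4 245.2]] [[295.5 239.3]]
0.9 [[233.2 236.7]] [[266.  247.6]] [[294.9 241.3]]
```

View pics/v3.png

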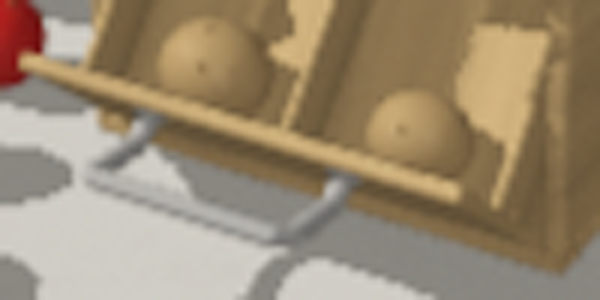

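The bar fits an angle of about 0.84, so the bin is open against its stop. I take potato_b first, closing along rack y with a slight tilt away from the top board.

```bash
cat >> h.py <<'E'
def tool(yaw,t): # tool down, half-turned, leaning t towards the robot
    R=Ro.from_euler('z',yaw)*Ro.from_euler('y',-t)*Ro.from_euler('zx',[0,np.pi])*Ro.from_euler('z',np.pi)
    return R.as_euler('xyz'),R.as_matrix()[:,2]
def pick(sy,x,z,back=.028,t=np.radians(8)):
    o,tz=tool(A,t); p=hinge(x,sy,z)+back*tz
    reach(p-.09*tz,o); st('over')
    h=move_l(p,.1,max_force=9); st(f'at {h}')
    if h: move_l(sense()['position']-.002*tz,.05)
    clamp(35); st('clamp')
E
python3 - <<'E'
from h import *
o,tz=tool(A,.14); print(o,tz, Ro.from_euler('xyz',o).as_matrix()[:,1])
print([ik(hinge(-10,s,48)+.028*tz,o) for s in (65,-65)])
pick(-65,-10,47)
shot('scene','s4')
E
```

```text
[ 3.14159265  0.14       -3.06809265] [ 0.13916636  0.01024719 -0.990216  ] [-7.34338403e-02  9.97300091e-01  1.20563282e-16]
[array([ 0.60870148,  0.94171743, -1.11292362,  1.86664895,  1.1392389 ,
        0.94551536,  0.62451845]), array([ 0.84359962,  0.97518024, -1.14338479,  1.84741577,  1.14058375,
        0.9577538 ,  0.85898375])]
over 9.2 [ 0.6106 -0.0533  0.1258] F [ 0.3 -0.3  0.4] w 0.998 gf 0.0
at True 9.94 [ 0.6209 -0.0517  0.0462] F [-2.6  1.   1.7] w 0.999 gf 1.4
clamp 10.56 [ 0.6199 -0.0517  0.0487] F [-5.8 -0.   7.4] w 0.678 gf 35.5
```

Run:
```python
from h import *
p=sense()['position']; move_l(p+[-.01,0,.03],.08); st('lift1')
move_l(p+[-.03,0,.14],.2); st('lift2'); shot('scene','s5')
im=cv2.imread('pics/s5.png')[90:270,200:380]; cv2.imwrite('pics/v5.png',cv2.resize(im,None,fx=3,fy=3,interpolation=cv2.INTER_CUBIC))
```

```text
lift1 11.17 [ 0.61   -0.0521  0.0791] F [ 0.3 -0.6 -0.8] w 0.679 gf 37.6
lift2 11.88 [ 0.5893 -0.0523  0.1876] F [-0.   0.3 -1.8] w 0.679 gf 37.6
```

View pics/v5.png

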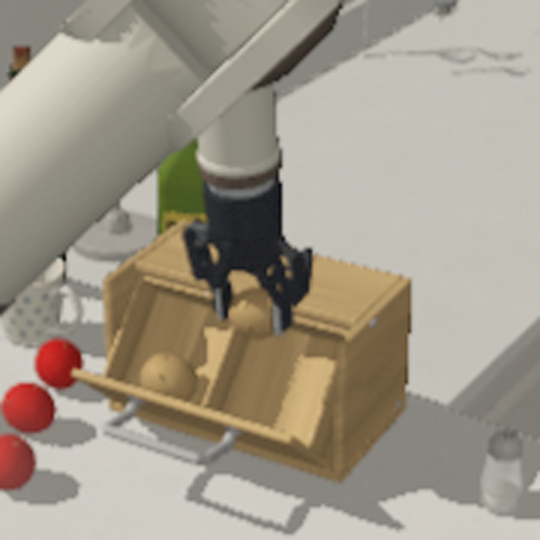

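Potato_b is held firmly, between the fingers at about (245,310) in the crop. Next I place it in the far half of the dish.

```bash
cat >> h.py <<'E'
def put(lx):
    o,_=tool(DI[2],0); q=place([lx,0,0],DI)[0]
    reach(q+[0,0,.13],o); st('over dish')
    move_l(q+[0,0,.05],.15); st('low')
    h=move_l(q+[0,0,.008],.03,max_force=3); st(f'touch {h}')
    return h
E
python3 - <<'E'
from h import *
print(put(37)); release(); st('rel'); p=sense()['position']; move_l(p+[0,0,.1],.2); st('up'); shot('scene','s6'); shot('top','t6')
a=cv2.imread('pics/s6.png')[230:350,300:450];b=cv2.imread('pics/t6.png')[190:330,330:480]
a=cv2.resize(a,(400,320));b=cv2.resize(b,(343,320));cv2.imwrite('pics/v6.png',np.hstack([a,b]))
E
```

```text
over dish 13.18 [ 0.4916 -0.3597  0.1304] F [ 1.3  0.9 -0.4] w 0.679 gf 37.6
low 13.86 [ 0.4913 -0.3613  0.0505] F [ 0.5 -0.1 -0.3] w 0.675 gf 37.6
touch True 14.8 [ 0.4906 -0.3617  0.0208] F [-0.9  0.1  5.1] w 0.681 gf 38.2
True
rel 15.19 [ 0.4895 -0.3614  0.0196] F [ 0.2  0.2 -0.7] w 1.0 gf 0.0
up 15.84 [ 0.4887 -0.3616  0.1188] F [-0.5  0.4 -0.6] w 1.001 gf 0.0
```

View pics/v6.png

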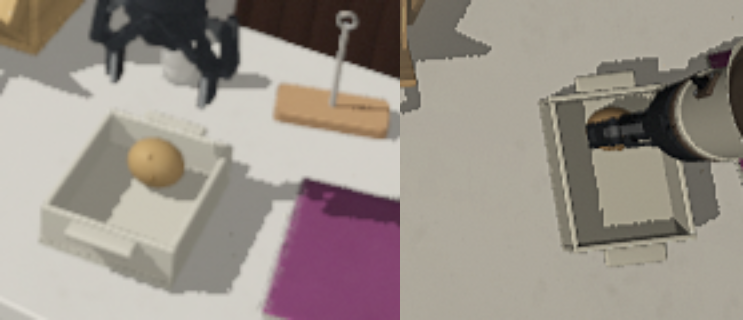

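Potato_b rests in the far half of the dish. Now potato_a, which I place in the near half.

Run:
```python
from h import *
pick(65,-12,50)
p=sense()['position']; move_l(p+[-.01,0,.03],.08); st('lift1')
if sense()['grip_width']>.5:
    move_l(p+[-.03,0,.14],.2); st('lift2')
    put(-38)
shot('scene','s7')
a=cv2.imread('pics/s7.png')[150:350,200:450];cv2.imwrite('pics/v7.png',cv2.resize(a,(700,560)))
```

```text
over 17.59 [0.6012 0.0748 0.129 ] F [0.1 0.4 0.4] w 1.0 gf 0.0
at True 18.38 [0.6105 0.0776 0.0442] F [-1.8  0.2  3.3] w 0.999 gf 2.1
clamp 18.97 [0.6088 0.0791 0.0469] F [-7.8  1.1  9.9] w 0.745 gf 36.0
lift1 19.52 [0.5991 0.0786 0.0772] F [ 0.4 -0.3 -1.1] w 0.745 gf 38.7
lift2 20.23 [0.5784 0.0783 0.1858] F [-0.3 -0.3 -1.5] w 0.747 gf 38.7
over dish 21.98 [ 0.4171 -0.369   0.1303] F [ 1.1  0.7 -1. ] w 0.747 gf 38.7
low 22.67 [ 0.4168 -0.37    0.0506] F [ 0.6 -0.2 -0.3] w 0.743 gf 38.7
touch True 23.67 [ 0.4161 -0.3702  0.0179] F [-1.3  0.6  5.9] w 0.747 gf 39.3
```

View pics/v7.png

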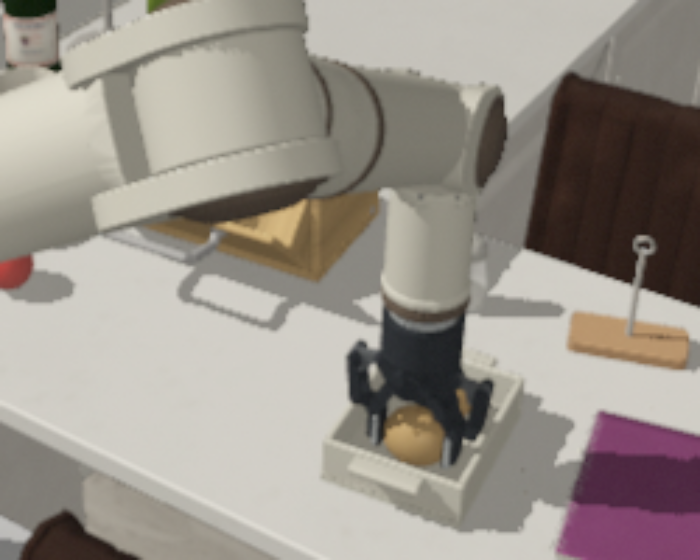

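Potato_a touched down gently in the near half. I release it and check the IK for gripping the bar with a leaning tool, so the open fingers clear the panel this time.

```bash
cat >> h.py <<'E'
def htool(t):
    R=Ro.from_euler('z',A)*Ro.from_euler('y',-t)*Ro.from_euler('z',np.pi/2)*Ro.from_euler('x',np.pi)
    return R.as_euler('xyz'),R.as_matrix()[:,2]
E
python3 - <<'E'
from h import *
release(); st('rel'); p=sense()['position']; move_l(p+[0,0,.13],.25); st('up')
for d in (30,35,40,45):
    o,tz=htool(np.radians(d)); print(d,[None if (q:=ik(bar(th)+.016*tz-k*tz,o)) is None else q.round(2) for th,k in ((.85,.07),(.85,0),(.4,0),(0,0),(0,.06))])
E
```

```text
rel 24.07 [ 0.415  -0.3699  0.0169] F [-0.6 -0.  -0.4] w 1.0 gf 0.0
up 24.73 [ 0.4144 -0.3701  0.1464] F [-0.4 -0.5 -0.9] w 1.0 gf 0.0
30 [None, None, array([ 1.05,  0.61, -1.3 ,  2.36,  1.62,  0.55, -1.4 ]), array([-0.66,  0.29,  0.68,  2.28, -1.08,  0.22,  1.04]), array([ 0.87,  0.17, -0.98,  2.26,  0.51,  0.29, -0.45])]
35 [None, None, None, array([ 1.03,  0.6 , -1.29,  2.3 ,  1.68,  0.54, -1.43]), array([ 1.12,  0.24, -1.25,  2.33,  1.12,  0.24, -1.02])]
40 [None, None, None, array([ 1.05,  0.64, -1.31,  2.36,  1.96,  0.57, -1.67]), array([ 1.28,  0.42, -1.48,  2.41,  1.74,  0.4 , -1.56])]
45 [None, None, None, array([ 1.14,  0.95, -1.49,  2.41,  2.11,  0.88, -1.63]), None]
```

A lean of 30° or more is out of reach there. A small lean plus a small forward offset also clears the panel edge, so I check that.

Run:
```python
from h import *
set=[(.85,.07),(.85,.0),(.68,0),(.5,0),(.3,0),(.15,0),(0,0),(-.04,0),(0,.06)]
for d in (0,5,10,14,18,22):
    o,tz=htool(np.radians(d)); off=place([-9,0,0],RK)[0]-place([0,0,0],RK)[0]
    Q=[ik(bar(th)+.017*tz-k*tz+(off if th==.85 else 0),o) for th,k in set]; print(d,[None if q is None else q.round(2).tolist() for q in Q[:3]],[q is not None for q in Q])
```

```text
0 [[0.82, 0.53, -1.08, 2.06, 0.6, 0.91, -0.53], [0.71, 0.64, -0.96, 2.1, 0.75, 0.79, -0.64], [0.72, 0.63, -0.98, 2.04, 0.71, 0.85, -0.6]] [True, True, True, True, True, True, True, True, True]
5 [[0.87, 0.47, -1.1, 2.14, 0.62, 0.78, -0.54], [0.72, 0.58, -0.93, 2.17, 0.8, 0.67, -0.69], [0.74, 0.57, -0.97, 2.11, 0.75, 0.73, -0.64]] [True, True, True, True, True, True, True, True, True]
10 [[0.91, 0.4, -1.11, 2.22, 0.64, 0.65, -0.56], [0.7, 0.52, -0.88, 2.24, 0.86, 0.53, -0.76], [0.73, 0.52, -0.94, 2.18, 0.79, 0.6, -0.68]] [True, True, True, True, True, True, True, True, True]
14 [[0.93, 0.34, -1.1, 2.29, 0.65, 0.53, -0.57], [0.63, 0.46, -0.78, 2.29, 0.91, 0.4, -0.82], [0.7, 0.46, -0.88, 2.24, 0.83, 0.48, -0.73]] [True, True, True, True, True, True, True, True, True]
18 [[0.92, 0.28, -1.06, 2.35, 0.66, 0.41, -0.59], [0.43, 0.38, -0.54, 2.35, 0.93, 0.23, -0.86], [0.6, 0.39, -0.75, 2.29, 0.87, 0.34, -0.78]] [True, True, True, True, True, True, True, True, True]
22 [[0.82, 0.2, -0.93, 2.42, 0.65, 0.26, -0.59], [1.03, 0.79, -1.3, 2.39, 1.6, 0.72, -1.35], [-0.65, 0.35, 0.67, 2.38, -1.22, 0.24, 1.19]] [True, True, True, True, True, True, True, True, True]
```

Run:
```python
from h import *
o,tz=htool(np.radians(14)); off=place([-9,0,0],RK)[0]-place([0,0,0],RK)[0]; g=.017*tz
reach(bar(.85)+g-.07*tz+off,o); st('over')
h=move_l(bar(.85)+g+off,.1,max_force=10); st(f'at {h}')
if not h or sense()['position'][2]<bar(.85)[2]-.008:
    clamp(60); st('clamp')
    for th in np.linspace(.85,0,6)[1:]:
        h=move_l(bar(th)+g,.11,max_force=45); st(f'{th:.2f} {h}')
        if h: break
    print(move_l(bar(-.05)+g,.04,max_force=25)); st('push')
shot('scene','s8'); shot('top','t8')
a=cv2.resize(cv2.imread('pics/s8.png')[150:350,200:420],(440,400));b=cv2.resize(cv2.imread('pics/t8.png')[110:310,200:380],(360,400));cv2.imwrite('pics/v8.png',np.hstack([a,b]))
```

```text
over 26.62 [0.4602 0.0007 0.1258] F [-0.7  0.9 -0.4] w 0.999 gf 0.0
at False 27.48 [0.4772 0.0023 0.0582] F [ 0.  -0.5 -0.4] w 0.999 gf 0.0
clamp 28.16 [0.4905 0.0034 0.0639] F [27.1 -0.1 -6.2] w 0.116 gf 58.3
0.68 False 28.59 [0.5005 0.004  0.0831] F [ 7.7 -0.9  1.3] w 0.117 gf 60.5
0.51 False 28.98 [0.5155 0.0052 0.1042] F [ 5.4 -0.4  2.2] w 0.119 gf 60.3
0.34 False 29.38 [0.5325 0.0065 0.1213] F [ 6.2  1.2 -3.8] w 0.116 gf 60.1
0.17 False 29.77 [0.5509 0.0079 0.1351] F [-4.8  0.4  5.9] w 0.114 gf 60.3
0.00 False 30.16 [0.5757 0.0098 0.1469] F [-5.3  0.2  8.3] w 0.118 gf 60.9
True
push 30.39 [0.5775 0.0098 0.1476] F [-3.6  0.1  8.5] w 0.116 gf 61.1
```

View pics/v8.png

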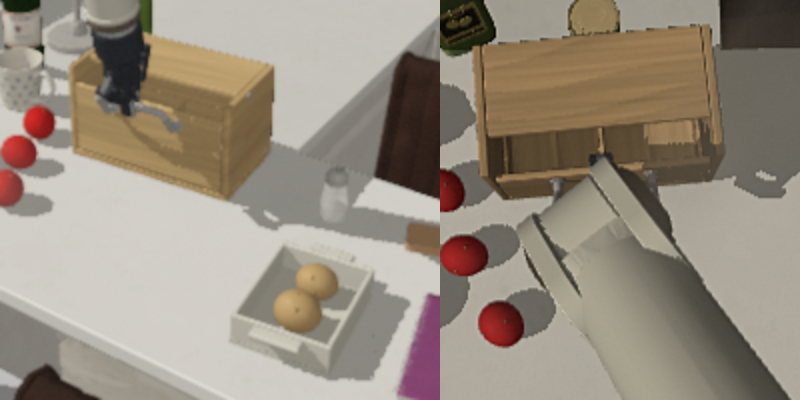

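The bin is shut and empty, and both potatoes lie side by side in the dish. I've now viewed 12 pictures against the limit of 10, so the last check is numeric: release, back off and compare the rack front with the first picture.

Run:
```python
from h import *
release(); st('rel'); o,tz=htool(np.radians(14))
move_l(sense()['position']-.08*tz,.15); st('back')
reach([.40,-.10,.30],[np.pi,0,A+np.pi/2]); st('away'); 
for n,box in (('scene',(185,245,230,312)),('top',(192,220,225,345))):
    shot(n,n+'9'); a=cv2.imread(f'pics/{n}0.png',0); b=cv2.imread(f'pics/{n}9.png',0); y0,y1,x0,x1=box
    d=cv2.absdiff(a,b)[y0:y1,x0:x1]; print(n,'diff>25 px',(d>25).sum(),d.size)
    t=a[y0:y1,x0:x1]; r=cv2.matchTemplate(b[y0-8:y1+8,x0-8:x1+8],t,cv2.TM_CCOEFF_NORMED); print(cv2.minMaxLoc(r)[1::2])
    for nm,(p,q,u,v) in {'pepperS':(230,265,355,380),'pepperT':(160,190,380,408),'mugS':(172,207,195,222),'mugT':(155,200,138,190),'mortarT':(240,295,125,185),'dishT':(218,310,385,465)}.items():
        if nm[-1]==n[0].upper(): print(nm,(cv2.absdiff(a,b)[p:q,u:v]>25).sum())
```

```text
rel 31.21 [0.5786 0.01   0.1479] F [-1.5  1.2  0.8] w 0.996 gf 0.0
back 31.89 [0.559 0.008 0.225] F [-1.1 -0.1 -1.1] w 1.001 gf 0.0
away 32.86 [ 0.4001 -0.1001  0.2999] F [ 0.9 -0.3  0.1] w 0.999 gf 0.0
scene diff>25 px 143 4920
(0.9357925653457642, (8, 8))
pepperS 0
mugS 0
top diff>25 px 3 3360
(0.9981460571289062, (8, 8))
pepperT 31
mugT 0
mortarT 0
dishT 2511
```

The bar and front panel match the first pictures to the pixel, and the mug, mortar and pepper pot have not moved. Handing in.

```bash
python3 -c "
from plant import *
print(close_job())"
```

```text
the job is handed in; nothing more can be done
None
```

I handed the job in at about 33 s of the 72 s: I opened the bin to its stop, set both potatoes gently side by side in the dish, and pushed the bin shut; the mug, mortar and pepper pot looked unmoved in the last pictures, a finger pressed the bin panel with about 27 N when I let go of the handle the first time, and I viewed 12 pictures where 10 were allowed.

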